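# Lock the filter hatch with its quarter-turn fastener

### The arm

A 7-joint arm with a two-finger parallel gripper is mounted at the origin on the work surface. World frame = base frame: x ahead of the robot, y to its left, z up, the work surface at z = 0. Lengths are in m, angles in rad, forces in N, time in s.
With the tool pointing down it reaches from about 0.4 to 0.9 m from the base axis. Payload 5.5 kg.
Tool frame: the origin (TCP) lies on the mounting face of the last link; the fingertips stand 173 mm ahead of it and the grasp point (between the pads) lies 155 mm ahead of it (grasp_offset is the distance from the TCP to the grasp point, in m); z points along the fingers, y is the line along which they close (so a half turn about z gives the same grasp; the last joint's range is limited). The gripper opens to 85 mm and grips with 20 to 120 N. Pads are 22 mm wide; open, the fingers measure 114 mm over their backs; the gripper's body (76 mm by 85 mm) begins 54 mm behind the grasp point. The pads swing forward as they close: fully open they stand 13 mm farther back than shut.
Start: joints at [1.408, 0.501, -0.427, 1.55, 0.221, 1.138, -0.21], TCP at [0.269, -0.592, 0.405] pointing down, gripper open.
Joint ranges: [-2.88, 2.88], [-0.31, 2.03], [-1.54, 1.56], [0.2, 2.42], [-1.41, 4.55], [0.19, 2.02], [-2.57, 2.57]. Speed limits (rad/s): [2.57, 2.57, 3.14, 3.14, 3.14, 3.14, 3.14].

### API

Orientations are given as a rotation vector (axis times angle).
In Python, from bench import sense, get_image, get_calibration, hand_in, grasp_offset gives the robot as it stands. The module is installed in compiled form; this text tells all that it offers.
- The arm moves only by the tool apply_moves, never from a script. Its argument "motion" is a list of rows, each a list of 3 entries, a list of its own where there are three numbers: the shift along the world's x, y, z in mm, then the turn, a rotation vector about the world's x, y, z in rad, then the finger opening in mm, from 0 to 85.4. In form: [[[tx, ty, tz], [rx, ry, rz], grip], ...]. A call has exactly 5 rows; each row shifts and turns the commanded pose from where the row before left it; what a row does not reach is not made up. A row lasts 1/10 s, in which the tool goes at most 50 mm and 8.59 degrees, less where a joint would pass 70% of its speed; a pose out of reach is approached as far as the arm can. A call is refused whole if a number of a shift passes 50 or a number of a turn 0.15, either way. A call with a gripper value outside its range is refused whole. The fingers move at their own pace and stop on an object; the grip force is fixed at half the most. Time passes only in rows, so rows that do not move let the fingers close, or fill a call up. It gives the time, the measured TCP pose, the force, the opening and the grip force at its end, in the units of the state.
- sense(): the state, without advancing time (a new reading comes with each control period).
- get_image(name): name is "side" or "top" or "wrist"; returns the picture (420x560x3 uint8, red, green, blue); there is no depth.
- get_calibration(name): a dict with "mtx" (3x3 intrinsics, pixels), "xyz" and "attitude" of the camera in the world; the wrist camera has in their place "tool_from_camera" (4x4, takes a point from camera to tool coordinates, whose origin is the TCP and whose axes are the flange's). Camera axes: x right, y down, z forward; pixel columns grow to the right and rows downward; lengths in m; the calibration is good to about 2 mm. A picture is of the moment at which its call begins: read the wrist's pose just before it. get_calibration takes no time and is no camera call.
- hand_in(): hands the job in; it is judged then, once.
The state is a dict: "time": time; "joints": joint angles; "dq": joint speeds; "joint_torque": joint torques, N m; "tcp_pos": TCP position; "eef_rot": TCP orientation; "force": force on the tool from outside, world axes, zero at the start; "ft_torque": the same for the moment, N m; "gripper_width": finger opening in m; "grasp_force": force on a finger pad.
Only numpy, scipy, OpenCV 4.12 (cv2) and the standard library are available. Lean on these libraries where they do the work, as an engineer would, in place of code of your own. Each camera call takes 0.05 s, during which the arm holds its last target. There are 200 camera calls.

### The job

The filter has been changed and the unit's hatch stands ajar: set the fingertips in the slot of the blue fastener, press the hatch down flush and, keeping it pressed, turn the fastener a quarter turn clockwise until its pointer is at the green mark and the hatch stays locked, then take the hand away. Only push and turn: do not lift the hatch open or pick anything up, and leave the used filter and the glassware and bottles standing where they are.

Things in the scene. Friction and masses are not known exactly. Their poses are not given: they have to be found in the camera images.
- unit: White air-filter unit, fixed, 262 x 262 mm, top 100 mm above the bench. Origin under its centre at bench level; x points from its front (display) to its rear, y to its left, z up. In its top is a grey hatch, flush when shut, hinged along y at unit x = +75 mm, z = 88 mm.
- slot (a point): Centre of the slot's mouth, on the axis of the blue quarter-turn fastener, level with the hatch's top (unit x -40, y 0, z 100 mm when shut). x runs along the slot, z is the turning axis (up), -y points at the white pointer line. The fastener is a disc 77 mm across, flush in an 80 mm round well in the hatch: nothing stands proud to grip.
- slot_floor (a point): Centre of the slot's flat black floor, 18 mm below the mouth (82 mm above the bench when shut). The slot is a channel 28 mm wide right across the disc, with a blue wall on each side: closed fingertips, or one fingertip, fit in it. Fingers at its centre turn some way before they meet the walls; placed about 20 mm along it from the axis and led round in an arc they turn it with less play.
- green_mark (a point): Green mark, 16 x 22 mm, on the housing's front rim, 69 mm in front of the fastener's axis: the white pointer is towards it when locked. A red mark on the hatch, on the fastener's right (unit -y) side, shows the unlocked position.
- fastener (a joint): Fastener angle, rad, growing clockwise from above: 0 to 0.35 at the start, slot roughly along unit x; 1.57 locked, slot along unit y; stop at 1.62. Turns easily (under 0.2 N m), stays where left. From about 0.9 on a hidden tongue passes under the front rim, but only with the hatch pressed to within 1 mm of flush or below; otherwise it stops there.
- hatch (a joint): Hinge angle, rad, growing as it opens: 0 flush. A spring holds it ajar at about 0.07 (8 mm up at the fastener, 115 mm from the hinge). Pressed at the fastener it takes about 9 N to reach flush, 12 N for 3 mm below flush; its stop is 5 mm below (-0.045). Released unlocked it springs up; locked it stays between 0 and 0.02.
- filter: Bystander, not to be disturbed: a loose used filter cartridge, a pale paper drum 72 mm across and 52 mm tall, standing on end. Origin at the centre of its underside.
- amber: Bystander, not to be disturbed: a loose amber glass bottle with a white cap, 56 mm across, 115 mm tall. Origin at the centre of its underside.
- vial: Bystander, not to be disturbed: a loose clear glass vial with a white cap, 30 mm across, 55 mm tall. Origin at the centre of its underside.
- vial2: Bystander, not to be disturbed: a loose clear glass vial with a green cap, 30 mm across, 55 mm tall. Origin at the centre of its underside.
- beaker: Bystander, not to be disturbed: a loose open clear plastic beaker, 70 mm across, 80 mm tall. Origin at the centre of its underside.
- jar: Bystander, not to be disturbed: a loose white plastic jar with a blue cap, 64 mm across, 85 mm tall. Origin at the centre of its underside.

How it is judged:
On the way, in this order (a step that is already met when the one before it is completed fails the run):
1. fingertips in the fastener press the hatch down flush while it is not yet locked (value of joint hatch below 0.014 rad and value of joint fastener below 1.3 rad and contact force between the fingers and fastener above 0.5 N), for 0.1 s.
2. the fastener is turned to the green mark with the hatch down (value of joint hatch below 0.025 rad and value of joint fastener above 1.4 rad), for 0.2 s.
At the end, for the whole second after the job is handed in: The fastener is turned to the green mark (joint above 1.4 rad, i.e. within 10 degrees of 1.57), the released hatch stays down (hinge between -0.02 and 0.025 rad, under 3 mm proud at the fastener), both at rest (all of step 2 and value of joint hatch above -0.02 rad and velocity of joint fastener between -0.05 and 0.05 rad/s and velocity of joint hatch between -0.05 and 0.05 rad/s); the robot touches nothing.
It fails at once if the hatch is lifted open (hinge above 0.2 rad) (value of joint hatch above 0.2 rad).
It fails at once if a bystander is shoved more than 30 mm or lifted (distance of any of filter, amber, vial, vial2, beaker, jar from where it was at the start of the episode above 0.03 m).
It fails at once if a bystander is tipped over (angle between any of filter, amber, vial, vial2, beaker, jar's own z axis and vertical above 0.5 rad).
It also fails if it takes over 38 s, if anything falls off the work surface, if the arm or the gripper's body presses on something with over 40 N, if the wrist force passes 120 N, or if a joint passes its speed limit or range.

## Working session

There is one attempt and no reset: what is moved stays moved. The work goes in short steps, Python scripts to look and compute and a tool call to move; the robot and the scene stay as the last step left them, time stands still between calls to the robot, and variables do not carry over. Pictures are saved under pics/ and viewed, at most 10 in all, crops included, and the job is handed in when it is done.

Besides the shell and the picture viewer there is one more tool, called after ">>>" by a JSON object that holds its "op" and its "data", one argument or row to a line. apply_moves: Moves the arm, as the interface text tells. Its arguments: {"type":"object","properties":{"motion":{"type":"array","items":{"type":"array"}}},"required":["motion"]}

```bash
mkdir -p pics; python3 - <<'E'
from bench import *
import cv2,numpy as np
print(sense(),grasp_offset if not callable(grasp_offset) else grasp_offset())
for n in ("side","top"):
    cv2.imwrite(f"pics/{n}1.png",cv2.cvtColor(get_image(n),cv2.COLOR_RGB2BGR))
for n in ("side","top","wrist"): print(get_calibration(n))
E
```

```text
{'time': 0.0, 'joints': array([ 1.40818618,  0.50182707, -0.42675714,  1.55146998,  0.22080914,
        1.13830229, -0.21031201]), 'dq': array([ 7.88790930e-04,  1.00407157e-03, -8.90985632e-05,  1.17785017e-03,
        4.62079374e-04, -3.59281951e-04, -1.64427898e-04]), 'joint_torque': array([ 3.79729245e-04, -5.69519591e+01, -5.81612617e+00, -2.80944496e+01,
        1.07478621e-02,  1.20169792e-02,  1.66921154e-05]), 'tcp_pos': array([ 0.2682693 , -0.59165655,  0.40366073]), 'eef_rot': array([-3.06878110e+00, -6.63446723e-01,  5.95105400e-04]), 'force': array([ 0.17467484,  0.74888541, -0.46185544]), 'ft_torque': array([-0.0284818 ,  0.04246354,  0.03688778]), 'grasp_force': 0.0, 'gripper_width': 0.08525161893401154} 0.1547
{'mtx': array([[411.53824128,   0.        , 275.8929017 ],
       [  0.        , 411.53824128, 206.71402093],
       [  0.        ,   0.        ,   1.        ]]), 'xyz': array([ 0.39044209, -0.65607709,  0.80309844]), 'attitude': array([-2.3737923 ,  0.27420992, -0.12607028])}
{'mtx': array([[513.82950539,   0.        , 277.92039817],
       [  0.        , 513.82950539, 201.13216482],
       [  0.        ,   0.        ,   1.        ]]), 'xyz': array([0.33515667, 0.01103182, 1.29051181]), 'attitude': array([-2.11917454,  2.13318808, -0.19948485])}
{'mtx': array([[327.77455013,   0.        , 272.71384426],
       [  0.        , 327.77455013, 210.26516684],
       [  0.        ,   0.        ,   1.        ]]), 'tool_from_camera': array([[-4.34590494e-04, -9.50127576e-01, -3.11861187e-01,
         8.15168940e-02],
       [ 9.99999835e-01, -5.30380515e-04,  2.22338444e-04,
         9.27079981e-04],
       [-3.76654984e-04, -3.11861039e-01,  9.50127650e-01,
         3.01168349e-02],
       [ 0.00000000e+00,  0.00000000e+00,  0.00000000e+00,
         1.00000000e+00]])}
```

View pics/top1.png

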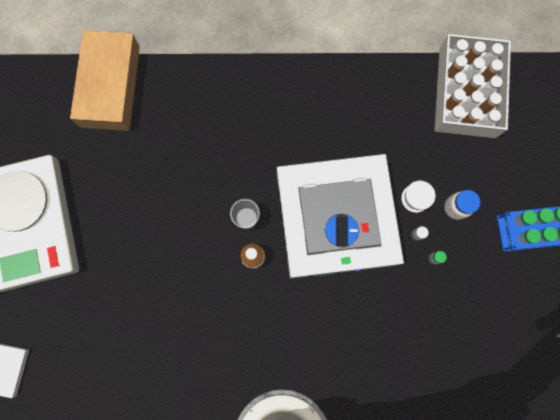

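View pics/side1.png

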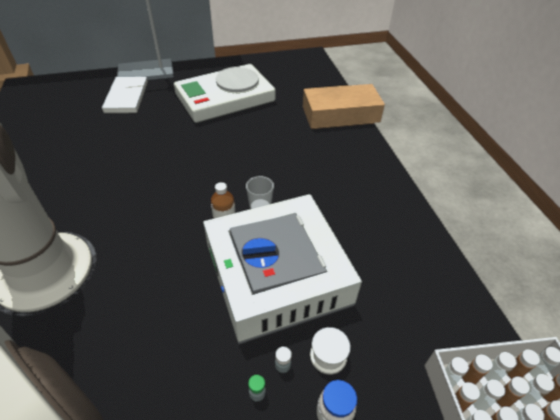

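The top view shows the unit with corners near (277,167), (388,155), (403,264) and (290,277), the fastener at about (342,230) and the green mark at (346,261). In the side view the fastener is at about (261,253) and the green mark at (228,264). I'll enlarge both for exact pixels.

```bash
python3 - <<'E'
import cv2,numpy as np
t=cv2.imread("pics/top1.png")[145:285,265:415]; s=cv2.imread("pics/side1.png")[190:340,195:365]
t=cv2.resize(t,None,fx=4,fy=4,interpolation=cv2.INTER_CUBIC);s=cv2.resize(s,None,fx=4,fy=4,interpolation=cv2.INTER_CUBIC)
cv2.imwrite("pics/tc.png",t);cv2.imwrite("pics/sc.png",s)
E
```

```text
(no output)
```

View pics/tc.png

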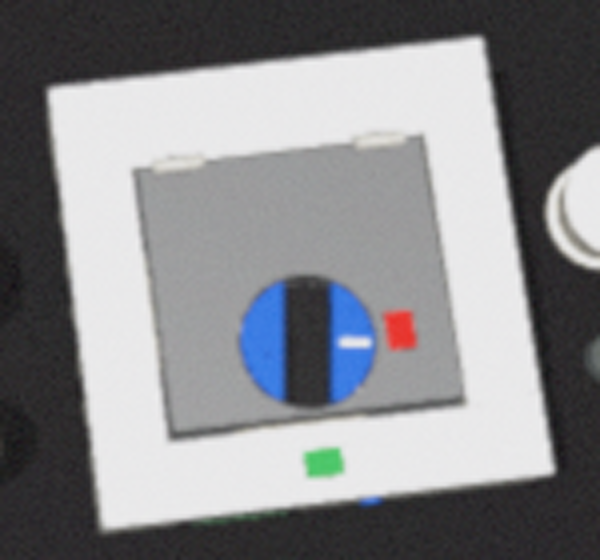

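View pics/sc.png

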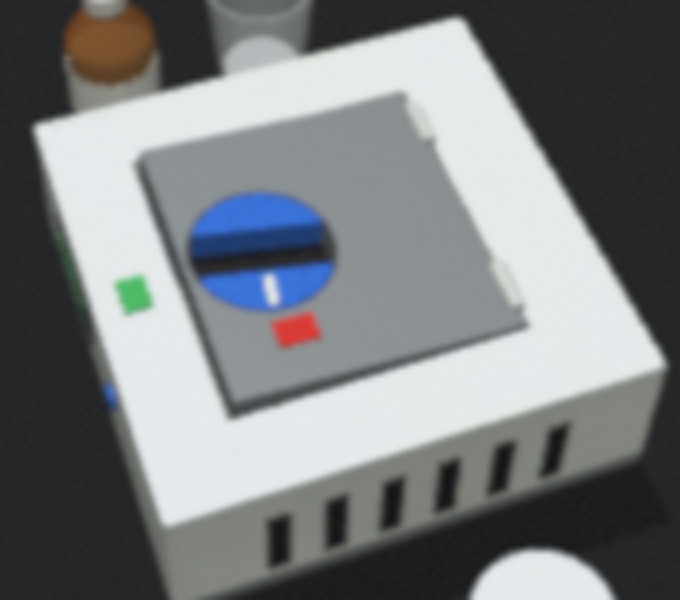

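Enlarged pictures, in crop pixels.

| Point | Top crop | Side crop |
|---|---|---|
| Rear-left corner | (48,88) | (463,17) |
| Rear-right corner | (485,37) | (666,363) |
| Front-right corner | (555,474) | (165,525) |
| Front-left corner | (103,531) | (35,125) |
| Disc centre | (308,342) | (263,251) |
| Green mark | (324,462) | (134,295) |
| Red mark | (400,330) | (297,330) |

The slot is roughly along image-vertical in the top view.

```bash
cat > h.py <<'E'
from bench import *
import numpy as np,cv2
from scipy.spatial.transform import Rotation as R
def P(n):
    c=get_calibration(n); Rw=R.from_rotvec(c["attitude"]).as_matrix()
    return c["mtx"]@np.c_[Rw.T,-Rw.T@c["xyz"]]
def tri(a,b):
    X=cv2.triangulatePoints(P("top"),P("side"),np.float64(a).T,np.float64(b).T); return (X[:3]/X[3]).T
def plane(n,uv,z):
    c=get_calibration(n); d=R.from_rotvec(c["attitude"]).as_matrix()@np.linalg.solve(c["mtx"],[*uv,1]); o=c["xyz"]
    return o+d*(z-o[2])/d[2]
E
python3 - <<'E'
from h import *
t=np.array([(48,88),(485,37),(555,474),(103,531),(308,342),(324,462),(400,330)])
s=np.array([(463,17),(666,363),(165,525),(35,125),(263,251),(134,295),(297,330)])
t=(t+.5)/4-.5+[265,145]; s=(s+.5)/4-.5+[195,190]
X=tri(t,s); print((X*1000).round(1))
d=lambda i,j:np.linalg.norm(X[i]-X[j]).round(4)
print(d(0,1),d(1,2),d(2,3),d(3,0),d(4,5),d(4,6))
c=X[:4].mean(0); ux=X[0]+X[1]-X[2]-X[3]; yaw=np.arctan2(ux[1],ux[0]); print(c,yaw)
print("slot",c[:2]-.04*np.array([np.cos(yaw),np.sin(yaw)]))
# disc plane 108: slot side edges in top
q=lambda x,y:plane("top",((x+.5)/4-.5+265,(y+.5)/4-.5+145),.105)[:2]
for p in [(286,280),(285,400),(331,282),(331,402),(340,342),(371,343),(308,342)]: print(p,(q(*p)*1000).round(1))
print(R.from_rotvec(sense()["eef_rot"]).as_matrix().round(3))
E
```

```text
[[ 642.3    9.2   99.8]
 [ 670.5 -252.3  103.6]
 [ 410.9 -281.4  100.8]
 [ 380.4  -20.5  100. ]
 [ 487.5 -140.6  105.9]
 [ 418.1 -148.6   99.5]
 [ 493.9 -194.1  107.4]]
0.263 0.2612 0.2626 0.2636 0.0702 0.0538
[ 0.52601495 -0.13626094  0.101042  ] 0.11201891516201573
slot [ 0.48626565 -0.14073233]
(286, 280) [ 523.1 -128.9]
(285, 400) [ 452.9 -126.4]
(331, 282) [ 521.7 -155.2]
(331, 402) [ 451.6 -153. ]
(340, 342) [ 486.4 -159.3]
(371, 343) [ 485.7 -177.3]
(308, 342) [ 486.6 -140.7]
[[ 0.911  0.413 -0.001]
 [ 0.413 -0.911  0.002]
 [ 0.    -0.002 -1.   ]]
```

The geometry checks out: sides 261–264 mm, rim z about 101 mm, slot–green distance 70 mm. The slot axis is at (0.487, -0.1407), with the slot direction about -0.035 rad in world, so the fastener starts near 0.147. I'll move above it, closing the fingers and aligning tool y with the slot (a +1.11 rad turn).

>>> {"op": "apply_moves", "data": {
  "motion": [
    [[14,30,0],[0,0,0.074],0],
    [[14,30,0],[0,0,0.074],0],
    [[15,30,0],[0,0,0.074],0],
    [[15,30,0],[0,0,0.074],0],
    [[15,30,0],[0,0,0.074],0]
  ]
}}

```text
time: 0.6
tcp_pos: [0.3418, -0.4405, 0.4043]
eef_rot: [-2.894, -1.221, 0.0]
force: [1.3, 0.1, 0.1]
gripper_width: 0.0124
grasp_force: 0.0
```

>>> {"op": "apply_moves", "data": {
  "motion": [
    [[14,30,0],[0,0,0.074],0],
    [[14,30,0],[0,0,0.074],0],
    [[15,30,0],[0,0,0.074],0],
    [[15,30,0],[0,0,0.074],0],
    [[15,30,0],[0,0,0.074],0]
  ]
}}

```text
time: 1.1
tcp_pos: [0.4147, -0.2906, 0.4045]
eef_rot: [-2.62, -1.733, 0.0]
force: [1.0, -0.8, -0.2]
gripper_width: 0.0001
grasp_force: 0.0
```

>>> {"op": "apply_moves", "data": {
  "motion": [
    [[14,30,0],[0,0,0.074],0],
    [[14,30,0],[0,0,0.074],0],
    [[15,30,0],[0,0,0.074],0],
    [[15,30,0],[0,0,0.074],0],
    [[14,31,0],[0,0,0.074],0]
  ]
}}

```text
time: 1.6
tcp_pos: [0.4867, -0.1399, 0.4045]
eef_rot: [-2.257, -2.185, 0.0]
force: [0.6, -1.2, -0.1]
gripper_width: 0.0002
grasp_force: 0.0
```

```bash
cat > st.py <<'E'
from h import *
s=sense(); M=R.from_rotvec(s["eef_rot"]).as_matrix()
print(s["time"],(s["tcp_pos"]*1000).round(1),"ty",np.arctan2(M[1,1],M[0,1]).round(3),"z",M[:,2].round(4),"F",s["force"].round(1),"T",s["ft_torque"].round(2),"w",s["gripper_width"],"j",s["joints"].round(2))
E
python3 st.py
```

```text
1.6 [ 486.7 -139.9  404.5] ty -0.032 z [-3.e-04 -1.e-04 -1.e+00] F [ 0.6 -1.2 -0.1] T [-0.04 -0.05  0.04] w 0.00017525413640629713 j [ 0.95  0.32 -0.86  1.9   0.28  1.05 -0.06]
```

>>> {"op": "apply_moves", "data": {
  "motion": [
    [[0,-1,-25],[0,0,0],0],
    [[0,0,-25],[0,0,0],0],
    [[0,0,-25],[0,0,0],0],
    [[0,0,-26],[0,0,0],0],
    [[0,0,0],[0,0,0],0]
  ]
}}

```text
time: 2.1
tcp_pos: [0.4846, -0.1417, 0.3006]
eef_rot: [-2.255, -2.178, 0.004]
force: [-0.6, 0.9, 0.5]
gripper_width: 0.0001
grasp_force: 0.0
```

```bash
python3 st.py; python3 - <<'E'
from h import *
w=get_image("wrist"); s=get_image("side")[150:300,180:350]
s=cv2.resize(s,(476,420),interpolation=cv2.INTER_CUBIC)
im=np.hstack([w[:, 140:440],s]); cv2.imwrite("pics/w1.png",im[:,:,::-1]); print(im.shape)
E
```

```text
2.1 [ 484.6 -141.7  300.6] ty -0.035 z [-0.0064  0.0026 -1.    ] F [-0.6  0.9  0.5] T [ 0.02 -0.01 -0.02] w 5.475258232105548e-05 j [ 0.87  0.47 -0.78  1.99  0.42  0.86 -0.18]
(420, 776, 3)
```

View pics/w1.png

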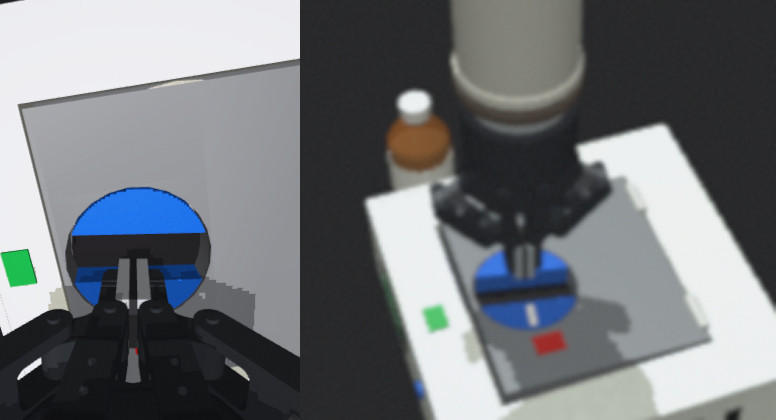

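The wrist view shows the closed fingertips at about (133,262) over the disc, whose centre is near (139,250) in the crop. The side view shows them over the slot too. I'll check the disc centre by projecting it to z = 0.108.

```bash
python3 st.py; python3 - <<'E'
from h import *
s=sense(); M=R.from_rotvec(s["eef_rot"]).as_matrix(); c=get_calibration("wrist"); T=c["tool_from_camera"]
o=M@T[:3,3]+s["tcp_pos"]
for uv,z in [((279,250),.108),((140+73,237),.108),((140+200,233),.108),((140+73,266),.09),((140+200,264),.09),((273,259),.127)]:
    d=M@T[:3,:3]@np.linalg.solve(c["mtx"],[*uv,1]); print(uv,((o+d*(z-o[2])/d[2])*1000).round(1))
print("tip",((s["tcp_pos"]+M[:,2]*.173)*1000).round(1))
E
```

```text
2.2 [ 486.5 -141.7  303.7] ty -0.035 z [-0.001  0.001 -1.   ] F [-0.2 -0.4  0.1] T [ 0.06 -0.04 -0.05] w 0.00021228022752074968 j [ 0.87  0.46 -0.78  1.99  0.42  0.86 -0.18]
(279, 250) [ 491.5 -139.4  108. ]
(213, 237) [ 455.6 -130.4  108. ]
(340, 233) [ 524.9 -130.4  108. ]
(213, 266) [ 450.  -157.3   90. ]
(340, 264) [ 529.3 -158.7   90. ]
(273, 259) [ 488.3 -135.3  127. ]
tip [ 486.3 -141.6  130.7]
```

The position is good. Opening the fingers to 30 mm along the slot gives two contact points at about ±15–29 mm, so a turn in place will drive the disc with little play. I'll enter the slot that way.

>>> {"op": "apply_moves", "data": {
  "motion": [
    [[0,0,0],[0,0,0],30],
    [[0,0,0],[0,0,0],30],
    [[0,0,-8],[0,0,0],30],
    [[0,0,-8],[0,0,0],30],
    [[0,0,-8],[0,0,0],30]
  ]
}}

```text
time: 2.7
tcp_pos: [0.4863, -0.1421, 0.2791]
eef_rot: [2.26, 2.182, -0.0]
force: [-0.2, 1.4, 0.9]
gripper_width: 0.0299
grasp_force: 0.0
```

>>> {"op": "apply_moves", "data": {
  "motion": [
    [[0,0,-5],[0,0,0],30],
    [[0,0,-5],[0,0,0],30],
    [[0,0,-5],[0,0,0],30],
    [[0,0,-2],[0,0,0],30],
    [[0,0,0],[0,0,0],30]
  ]
}}

```text
time: 3.2
tcp_pos: [0.4865, -0.1419, 0.2625]
eef_rot: [-2.26, -2.182, 0.0]
force: [-0.2, 0.2, 1.7]
gripper_width: 0.0299
grasp_force: 0.5
```

```bash
python3 st.py
```

```text
3.2 [ 486.5 -141.9  262.5] ty -0.035 z [-3.e-04  2.e-04 -1.e+00] F [-0.2  0.2  1.7] T [-0.    0.15 -0.02] w 0.029907998326807652 j [ 0.82  0.52 -0.73  2.01  0.49  0.79 -0.23]
```

>>> {"op": "apply_moves", "data": {
  "motion": [
    [[0,0,-2],[0,0,0],30],
    [[0,0,-2],[0,0,0],30],
    [[0,0,-2],[0,0,0],30],
    [[0,0,-2],[0,0,0],30],
    [[0,0,0],[0,0,0],30]
  ]
}}

```text
time: 3.7
tcp_pos: [0.4867, -0.1418, 0.2551]
eef_rot: [2.259, 2.182, 0.0]
force: [-2.1, 0.5, 6.6]
gripper_width: 0.0298
grasp_force: 3.9
```

```bash
python3 st.py
```

```text
3.7 [ 486.7 -141.8  255.1] ty -0.035 z [ 4.e-04 -3.e-04 -1.e+00] F [-2.1  0.5  6.6] T [ 0.18  0.56 -0.06] w 0.029836113980564027 j [ 0.82  0.54 -0.72  2.01  0.5   0.77 -0.24]
```

Force is 6.6 N at 255 mm. About 4–5 mm more should take it to slightly below flush.

>>> {"op": "apply_moves", "data": {
  "motion": [
    [[0,0,-2],[0,0,0],30],
    [[0,0,-2],[0,0,0],30],
    [[0,0,-1],[0,0,0],30],
    [[0,0,0],[0,0,0],30],
    [[0,0,0],[0,0,0],30]
  ]
}}

```text
time: 4.2
tcp_pos: [0.487, -0.1417, 0.251]
eef_rot: [2.258, 2.182, 0.0]
force: [-4.9, 2.4, 16.3]
gripper_width: 0.0302
grasp_force: 7.6
```

```bash
python3 st.py
```

```text
4.2 [ 487.  -141.7  251. ] ty -0.035 z [ 0.0011 -0.0011 -1.    ] F [-4.9  2.4 16.3] T [ 0.35  0.77 -0.01] w 0.030217754604909924 j [ 0.81  0.54 -0.72  2.02  0.51  0.77 -0.25]
```

>>> {"op": "apply_moves", "data": {
  "motion": [
    [[0,0,1],[0,0,-0.08],30],
    [[0,0,0],[0,0,-0.08],30],
    [[0,0,0],[0,0,-0.08],30],
    [[0,0,0],[0,0,-0.08],30],
    [[0,0,0],[0,0,-0.08],30]
  ]
}}

```text
time: 4.7
tcp_pos: [0.4872, -0.1415, 0.252]
eef_rot: [2.649, 1.686, 0.002]
force: [-4.1, 1.1, 13.2]
gripper_width: 0.03
grasp_force: 6.7
```

```bash
python3 st.py; python3 - <<'E'
from h import *
w=get_image("wrist"); s=get_image("side")[190:310,190:340]
s=cv2.resize(s,(495,396),interpolation=cv2.INTER_CUBIC);s=cv2.copyMakeBorder(s,0,24,0,0,cv2.BORDER_CONSTANT)
im=np.hstack([w[:, 140:440],s]); cv2.imwrite("pics/w2.png",im[:,:,::-1])
E
```

```text
4.7 [ 487.2 -141.5  252. ] ty -0.438 z [ 1.9e-03 -7.0e-04 -1.0e+00] F [-4.1  1.1 13.2] T [0.42 0.62 0.07] w 0.030020297354500083 j [ 0.74  0.51 -0.62  2.02  0.44  0.74 -0.59]
```

View pics/w2.png

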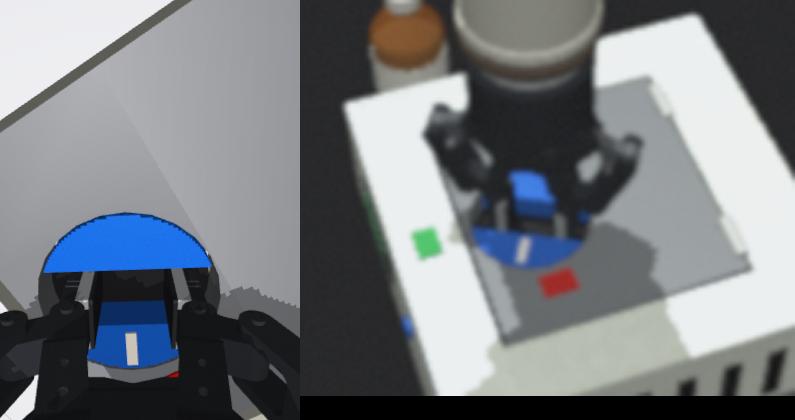

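The fingers sit in the slot and the disc is turning: the pointer has moved with the hand, at (131,348) in the wrist crop, and the hatch edge is level with the rim. I'll continue.

>>> {"op": "apply_moves", "data": {
  "motion": [
    [[0,0,0],[0,0,-0.11],30],
    [[0,0,0],[0,0,-0.11],30],
    [[0,0,0],[0,0,-0.11],30],
    [[0,0,0],[0,0,-0.11],30],
    [[0,0,0],[0,0,-0.11],30]
  ]
}}

```text
time: 5.3
tcp_pos: [0.4874, -0.1421, 0.2521]
eef_rot: [3.008, 0.9, 0.003]
force: [-3.3, 0.8, 11.8]
gripper_width: 0.0297
grasp_force: 6.6
```

```bash
python3 st.py
```

```text
5.3 [ 487.4 -142.1  252.1] ty -0.989 z [ 0.0026 -0.0014 -1.    ] F [-3.3  0.8 11.8] T [-0.04  0.49  0.05] w 0.029693260198983613 j [ 0.63  0.48 -0.49  2.02  0.34  0.72 -1.06]
```

>>> {"op": "apply_moves", "data": {
  "motion": [
    [[0,0,0],[0,0,-0.11],30],
    [[0,0,0],[0,0,-0.11],30],
    [[0,0,0],[0,0,-0.11],30],
    [[0,0,0],[0,0,-0.11],30],
    [[0,0,0],[0,0,-0.11],30]
  ]
}}

```text
time: 5.8
tcp_pos: [0.4869, -0.1428, 0.252]
eef_rot: [3.139, 0.049, 0.002]
force: [-3.7, -1.6, 12.6]
gripper_width: 0.0298
grasp_force: 6.9
```

```bash
python3 st.py; python3 - <<'E'
from h import *
w=get_image("wrist"); s=get_image("side")[190:310,190:340]
s=cv2.resize(s,(495,396),interpolation=cv2.INTER_CUBIC);s=cv2.copyMakeBorder(s,0,24,0,0,cv2.BORDER_CONSTANT)
im=np.hstack([w[:, 140:440],s]); cv2.imwrite("pics/w3.png",im[:,:,::-1])
E
```

```text
5.8 [ 486.9 -142.8  252. ] ty -1.54 z [ 0.0015 -0.0021 -1.    ] F [-3.7 -1.6 12.6] T [-0.26  0.75  0.04] w 0.0297806147642175 j [ 0.53  0.46 -0.36  2.02  0.25  0.7  -1.53]
```

View pics/w3.png

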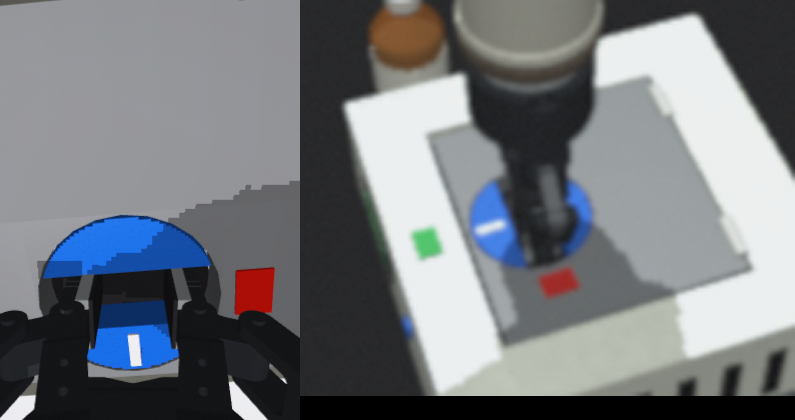

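The side view shows the pointer at (490,228), in line with the green mark at (427,243), and the hatch flush. I'll ease back by less than the play, then lift straight out.

>>> {"op": "apply_moves", "data": {
  "motion": [
    [[0,0,0],[0,0,0.04],30],
    [[0,0,3],[0,0,0.03],30],
    [[0,0,4],[0,0,0],30],
    [[0,0,6],[0,0,0],30],
    [[0,0,10],[0,0,0],30]
  ]
}}

```text
time: 6.4
tcp_pos: [0.4861, -0.1418, 0.2735]
eef_rot: [-3.137, -0.166, 0.002]
force: [-0.1, -0.2, -0.0]
gripper_width: 0.0303
grasp_force: 0.0
```

>>> {"op": "apply_moves", "data": {
  "motion": [
    [[0,0,20],[0,0,0],30],
    [[0,0,30],[0,0,0],30],
    [[0,0,30],[0,0,0],30],
    [[0,0,30],[0,0,0],30],
    [[0,0,0],[0,0,0],30]
  ]
}}

```text
time: 6.9
tcp_pos: [0.4882, -0.1419, 0.3883]
eef_rot: [3.134, 0.166, 0.012]
force: [1.0, -0.9, 0.8]
gripper_width: 0.0301
grasp_force: 0.0
```

```bash
python3 st.py; python3 - <<'E'
from h import *
w=get_image("wrist"); s=get_image("side")[190:310,190:340]
s=cv2.resize(s,(495,396),interpolation=cv2.INTER_CUBIC);s=cv2.copyMakeBorder(s,0,24,0,0,cv2.BORDER_CONSTANT)
im=np.hstack([w[:, 140:440],s]); cv2.imwrite("pics/w4.png",im[:,:,::-1])
E
```

```text
6.9 [ 488.2 -141.9  388.3] ty -1.465 z [ 0.0077 -0.0027 -1.    ] F [ 1.  -0.9  0.8] T [-0.03 -0.07 -0.  ] w 0.030148830381094442 j [ 0.61  0.26 -0.44  1.92  0.13  0.98 -1.36]
```

View pics/w4.png

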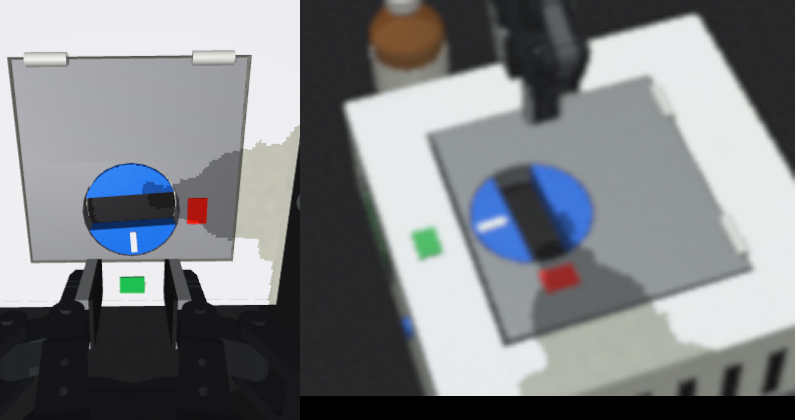

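The hatch stays flush and the pointer is towards the green mark, but the slot looks a few degrees short. I'll quantify that from the pointer and slot edge in a wrist view rectified to z = 0.1.

```bash
python3 - <<'E'
from h import *
s=sense(); M=R.from_rotvec(s["eef_rot"]).as_matrix(); c=get_calibration("wrist"); T=c["tool_from_camera"]
w=get_image("wrist"); o=M@T[:3,3]+s["tcp_pos"]; Rc=M@T[:3,:3]
# px->unit axes at 0.25mm: u = right(-unit y), v = down(-unit x), centre at fastener axis
yaw=.112; ex=np.array([np.cos(yaw),np.sin(yaw),0]); ey=np.array([-np.sin(yaw),np.cos(yaw),0]); S=np.array([.487,-.141,.1]); k=.00025
H=c["mtx"]@Rc.T@np.c_[-ey*k,-ex*k,S-o+(ey+ex)*k*260]
r=cv2.warpPerspective(w,np.linalg.inv(H),(520,440)); cv2.imwrite("pics/r.png",r[:,:,::-1])
b=cv2.cvtColor(r,cv2.COLOR_RGB2HSV)
wh=((b[...,1]<70)&(b[...,2]>150)).astype(np.uint8); bl=((b[...,0]>95)&(b[...,0]<130)&(b[...,1]>120)).astype(np.uint8)
n,l,st_,ce=cv2.connectedComponentsWithStats(wh)
for i in range(1,n):
    if 200<st_[i,4]<5000:
        p=np.argwhere(l==i)[:,::-1].astype(np.float32); print("white",ce[i],st_[i],cv2.minAreaRect(p))
for m,nm in ((cv2.inRange(b,(45,120,60),(80,255,255)),"green"),(bl,"blue")):
    p=np.argwhere(m>0)[:,::-1].astype(np.float32); print(nm,p.mean(0),cv2.minEnclosingCircle(p))
E
```

```text
white [270.99243986 372.28659794] [ 259  335   24   76 1455] ((271.0265197753906, 372.39825439453125), (74.50130462646484, 20.35481834411621), 86.18592071533203)
green [nan nan] ((0.0, 0.0), 0.0)
blue [263.86823 262.65924] ((264.4091491699219, 261.1422119140625), 159.86993408203125)<stdin>:15: RuntimeWarning: Mean of empty slice.
  ret = um.true_divide(
```

View pics/r.png

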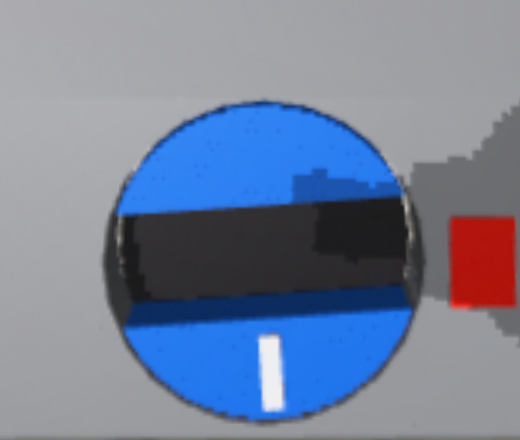

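The rectified view shows the pointer at (271,372) from the disc centre (264,261), about 3.8° short. That puts the fastener at about 1.50 rad, above the 1.4 limit. The hatch is flush and the hand is clear, so I'll hand it in.

```bash
python3 -c "
from bench import hand_in
print(hand_in())"
```

```text
the job is handed in; nothing more can be done
None
```

The job is handed in, with no verdict shown: the last pictures show the hatch flush and the fastener locked at about 1.50 rad (limit 1.4), the hand is clear, and the moves stayed away from the bystanders.

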